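Seat the filter cap in the service drawer and hold it

TASK

Pull the top drawer of the grey bench cabinet all the way out to its stop. In it the gas filter stands upright with its round knurled steel end cap started on the thread: screw the cap down (clockwise from above) until it bottoms out, then back it off a quarter turn, and finish while still gripping the cap at that setting, drawer open, so that a colleague can lock it. Do not knock the things on the bench about, and leave the loose things in the drawer lying in it.

Things in the scene. Friction and masses are not known exactly. Their poses are not given: they have to be found in the camera images.
- cab_front (a point): Middle of the front top edge of the grey steel bench cabinet: 250 deep, 320 wide, 200 high, fixed on the bench, with two drawers. The point's x axis points level into the cabinet (the drawers face -x), y along its front, z up; these are 'the cabinet's axes' below. A low tin stands on the back of its top, which is bare within 140 mm of the front.
- cab_drawer0_handle (a point): Centre of the top drawer's handle: a round steel bar 11 mm thick and 120 mm long, lying level along the cabinet's y, 35 mm in front of the drawer's face (24 mm or more free behind it) and 38 mm below the cabinet's top, free above. The point's x axis points into the cabinet (opening is along -x), z is up.
- cab_drawer0 (a joint): How far the top drawer is out, m: 0 closed, 0.174 at its stop. It slides along the cabinet's -x with about 1 N of friction and stays where it is left. The drawer's front is 84 mm high, its top 12 mm below the cabinet's top. It starts 0 to 0.02 out.
- end_cap_grip (a point): Centre of the steel end cap (on its axis, half-way up): a round cylinder 46 across, 27 high, with a raised bar 18 by 5, 2 high, on top, running out along the point's x. It stands in the top drawer, hidden until that is out, 82 behind its inner front and 45 to the cabinet's -y side of its middle, its top 25 below the cabinet's top; 45 free around. The 41-wide housing below is fast in the drawer.
- end_cap (a joint): Turn of the end cap, rad: 0 when it has bottomed out, growing as it is unscrewed (anticlockwise from above). Right-hand thread: it sinks 4 mm for a full clockwise turn. It is 1.95 to 3.3 rad from the bottom at the start; it turns with about 0.06 N m of friction, stays where it is left, and stops hard at 0.
- union_ring: Loose brass ring, 32 in diameter, 12 high, in the top drawer; origin at the centre of its underside.
- glass_jar: Glass jar with a steel lid, 60 in diameter, 85 high, standing on the bench; origin at the centre of its underside.
- paddle: Black graphite paddle with a wooden handle, 230 long, 18 high, lying on the bench; origin where the handle meets the shank, on the bench.
- tool_cup: Aluminium cup, 70 in diameter, 75 high, on the bench; origin at the centre of its underside.
- graphite_block: Black graphite block, 70 by 45 by 25 high, on the bench; origin at the centre of its underside.
- spanner_grip (a point): Handle of a loose steel spanner, 130 long, lying low in the top drawer on the cabinet's +y side.

How it is judged:
On the way, in this order (a step that is already met when the one before it is completed fails the run):
1. the top drawer has been pulled out to its stop (value of joint cab_drawer0 above 0.166 m), for 0.2 s.
2. the end cap has been screwed down until it bottomed out (value of joint end_cap below 0.08 rad), for 0.1 s.
At the end, for the whole second after the job is handed in: The drawer is still within 20 mm of its stop, the end cap stands a quarter turn (90 degrees, give or take 17) back from its bottom and at rest, and the fingers still grip it with more than 2 N through the last second (value of joint cab_drawer0 above 0.154 m and value of joint end_cap between 1.27 and 1.87 rad and velocity of joint end_cap between -0.1 and 0.1 rad/s and contact force between the fingers and end_cap above 2 N); the arm keeps its last pose, push and grip.
It fails at once if a thing on the bench was shifted by more than 40 mm or knocked over (distance of any of glass_jar, paddle, tool_cup, graphite_block from where it was at the start of the episode above 0.04 m or angle between any of glass_jar, tool_cup's own z axis and vertical above 0.6 rad).
It fails at once if the spanner or the brass ring left the drawer (z of any of spanner_grip, union_ring in the frame of cab_drawer0_handle above 0.04 m).
It also fails if it takes over 72 s, if anything falls off the work surface, if the arm or the gripper's body presses on something with over 40 N, if the wrist force passes 120 N, or if a joint passes its speed limit or range.

ROBOT

A 6-joint arm with a two-finger parallel gripper is mounted at the origin on the work surface. World frame = base frame: x ahead of the robot, y to its left, z up, the work surface at z = 0. Lengths are in m, angles in rad, forces in N, time in s.
With the tool pointing down it reaches from about 0.35 to 0.85 m from the base axis. Payload 8.1 kg.
Tool frame: the origin (TCP) lies on the centre line of the jaws, within the pads' length; the fingertips stand 11 mm ahead of it and the grasp point (between the pads) lies 8 mm behind it (tip_reach is the z of the fingertips in the tool frame, in m); z points along the fingers, y is the direction in which the jaws open and shut (so a half turn about z gives the same grasp; the last joint's range is limited). The gripper opens to 93 mm and grips with 3 to 60 N. Pads are 15 mm wide; open, the fingers measure 128 mm over their backs; the gripper's body (75 mm by 188 mm) begins 65 mm behind the grasp point.
Start: joints at [-0.085, 0.13, 1.488, -0, 1.523, -0.085], TCP at [0.6, 0, 0.23] pointing down, gripper open.
Joint ranges: [-2.96, 2.96], [-0.89, 2.26], [0.02, 2.5], [-1.34, 4.48], [0, 2.73], [-2.66, 2.66]. Speed limits (rad/s): [2.39, 2.39, 2.79, 3.14, 3.14, 3.14].

INTERFACE

Orientations are given as a rotation vector (axis times angle).
In Python, from plant import read_state, read_camera, camera_params, close_job, silhouettes, tip_of, tip_reach gives the robot as it stands.
- The arm moves only by the shell command python3 -m creep 'ROWS' [FORCE]. ROWS is JSON, a list of rows, each a list of 5 numbers: the shift along the tool's x, y, z in m, then the turn about the tool's z in rad, then the closure in counts, from 0 (fully open) to 255 (shut). In form: [[dx, dy, dz, twist, gripper], ...]. A call has 1 to 12 rows; each row shifts and turns the commanded pose from where the row before left it, along the tool's axes as they then stand; what a row does not reach is not made up. A row lasts 1/12 s, in which the tool goes at most 41.7 mm and 7.16 degrees, less where a joint would pass 70% of its speed; a pose out of reach is approached as far as the arm can. A call is refused whole if a number of a shift passes 0.0417 or a number of a turn 0.125, either way. A call with a gripper value outside its range is refused whole. The fingers move at their own pace and stop on an object; FORCE is the grip in N (left out, the last holds). Time passes only in rows, so rows that do not move let the fingers close. It gives the time, the measured TCP pose, the force and the opening at its end, in the units of the state.
- read_state(): the state, without advancing time (a new reading comes with each control period).
- read_camera(name): name is "scene" or "side" or "wrist"; returns the picture (420x560x3 uint8, red, green, blue); there is no depth.
- camera_params(name): a dict with "fov_y" (degrees; the focal length in pixels is half the picture's height over the tangent of half this angle, whatever the lens; pixels are square), "cx", "cy" (the principal point, pixels), "position" and "rotation" of the camera in the world. Camera axes: x right, y down, z forward; pixel columns grow to the right and rows downward; lengths in m; the calibration is good to about 2 mm. A picture is of the moment at which its call begins: read the wrist's pose just before it. camera_params takes no time and is no camera call; for the wrist camera it gives the pose at the moment of the call.
- close_job(): hands the job in, once; it reports no verdict.
Trained networks look in the newest picture that a camera, given by its name, has taken for a name from the list of things; names that differ only in an ending like _2 or _b are one class to them, and where a whole thing is asked for, a point or a joint stands for the part that bears it (a point fixed in the world has none). Each returns a list of dicts, best first, with "confidence" (0 to 1); they miss things now and then, are a little off and sometimes report something else, mostly with a low value. They report only what shows in the picture. A call takes as long as a camera call.
- silhouettes(camera, query): "region" (420x560 bool, what is visible of it) and "pixel" ([column, row] in pixels, amid what is visible of it).
- tip_of(camera, query): "pixel" ([column, row] in pixels: a listed point, or the origin of a listed thing).
The state is a dict: "t": time; "q": joint angles; "dq": joint speeds; "joint_torque": joint torques, N m; "tool_pos": TCP position; "orientation": TCP orientation; "force": force on the tool from outside, world axes, zero at the start; "wrist_torque": the same for the moment, N m; "opening": finger opening in m.
Only numpy, scipy, OpenCV 4.12 (cv2) and the standard library are available. Lean on these libraries where they do the work, as an engineer would, in place of code of your own. Each camera call takes 0.05 s, during which the arm holds its last target.

## Working session

There is one attempt and no reset: what is moved stays moved. The work goes in short steps, Python scripts to look and compute and a shell command to move; the robot and the scene stay as the last step left them, time stands still between calls to the robot, and variables do not carry over. Pictures are saved under pics/ and viewed, and the job is handed in when it is done.

```bash
ls; mkdir -p pics
cat > h.py <<'E'
import numpy as np, cv2
from scipy.spatial.transform import Rotation as R
from plant import *
def cam(n):
    p=camera_params(n); im=read_camera(n); return p,im
def K(p):
    f=210/np.tan(np.radians(p['fov_y'])/2); return f,p['cx'],p['cy']
def rot(p):
    r=np.array(p['rotation']); return r if r.shape==(3,3) else R.from_rotvec(r).as_matrix()
def ray(p,px):
    f,cx,cy=K(p); d=np.array([(px[0]-cx)/f,(px[1]-cy)/f,1]); return np.array(p['position']),rot(p)@d
def onz(p,px,z):
    o,d=ray(p,px); return o+d*(z-o[2])/d[2]
def proj(p,X):
    f,cx,cy=K(p); c=rot(p).T@(np.array(X)-p['position']); return c[0]/c[2]*f+cx,c[1]/c[2]*f+cy
def tri(rs):
    A=0;b=0
    for o,d in rs:
        d=d/np.linalg.norm(d);P=np.eye(3)-np.outer(d,d);A=A+P;b=b+P@o
    return np.linalg.solve(A,b)
def save(n,im): cv2.imwrite('pics/'+n+'.png',im[:,:,::-1])
E
python3 - <<'E'
from h import *
print(read_state()); print(tip_reach)
for n in ['scene','side','wrist']:
    p,im=cam(n); print(n,p); save(n+'0',im)
    for q in ['cab_front','cab_drawer0_handle']:
        print(q,tip_of(n,q)[:2])
E
```

```text
pics
{'t': 0.0, 'q': array([-8.53835994e-02,  1.31146853e-01,  1.48927464e+00,  2.43387629e-05,
        1.52298519e+00, -8.54008542e-02]), 'dq': array([ 0.00013956, -0.00144357, -0.00100946,  0.00113415, -0.00053266,
        0.00029594]), 'joint_torque': array([-1.61290725e-03, -5.59853125e+01, -4.91755986e+01,  7.67333270e-02,
        3.59135563e-02, -2.97389461e-04]), 'tool_pos': array([5.99457239e-01, 8.75799503e-05, 2.28598522e-01]), 'orientation': array([-2.22043112e+00, -2.22046680e+00,  1.80567372e-03]), 'force': array([ 0.19656825, -0.24310786, -0.58121031]), 'wrist_torque': array([0.04498663, 0.0057041 , 0.02346429]), 'opening': 0.09341783368207686}
0.011
scene {'fov_y': 47.919960483401205, 'cx': 283.64004820447786, 'cy': 215.366176700143, 'position': array([1.23755441, 0.63501293, 1.33676414]), 'rotation': array([-1.10117649, -2.52526798,  0.87559155])}
cab_front [{'pixel': [301.1, 240.8], 'confidence': 0.64}, {'pixel': [303.1, 240.6], 'confidence': 0.21}]
cab_drawer0_handle [{'pixel': [299.1, 239.2], 'confidence': 0.63}]
side {'fov_y': 50.10168449450529, 'cx': 278.07311598855824, 'cy': 214.40069431281205, 'position': array([ 0.30961397, -0.97865008,  1.03876131]), 'rotation': array([-2.2842199 ,  0.29078108, -0.16014421])}
cab_front [{'pixel': [284.1, 169.0], 'confidence': 0.76}]
cab_drawer0_handle [{'pixel': [274.6, 184.6], 'confidence': 0.65}]
wrist {'fov_y': 68.58747825331696, 'cx': 284.1690539340333, 'cy': 209.58730453855057, 'position': array([0.60093285, 0.07476133, 0.38472477]), 'rotation': array([ 2.87251419e+00,  5.02203287e-04, -1.75876988e-03])}
cab_front [{'pixel': [362.3, 30.6], 'confidence': 0.71}]
cab_drawer0_handle [{'pixel': [296.7, 57.6], 'confidence': 0.8}]
```

View pics/scene0.png

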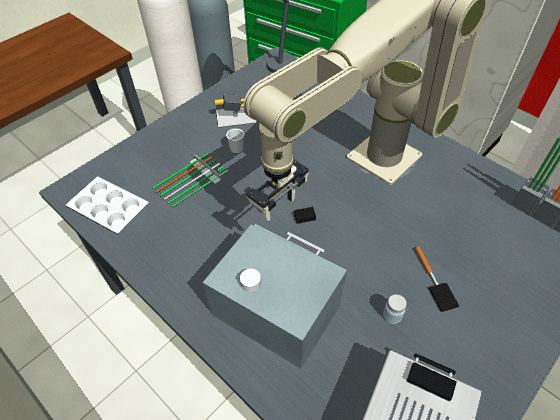

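View pics/side0.png

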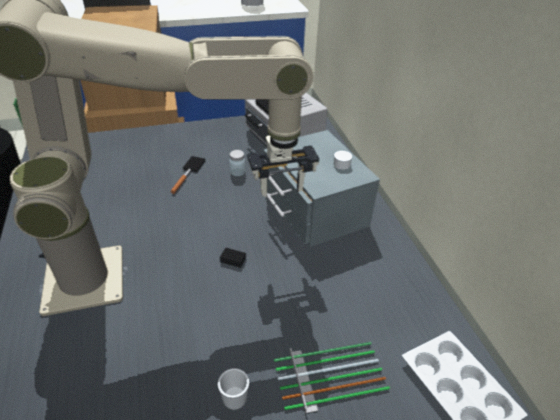

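View pics/wrist0.png

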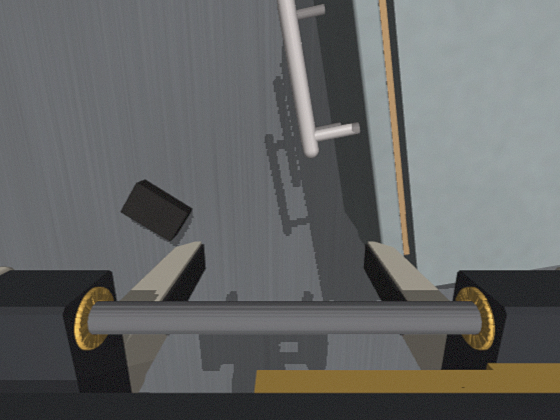

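Run:
```python
from h import *
ps=camera_params('scene');pd=camera_params('side');pw=camera_params('wrist')
for px in [(256,226),(346,271),(303,336),(205,281),(301,240.8)]: print('top',px,onz(ps,px,.2).round(4))
for px in [(287.5,236.5),(322.5,252.5)]: print('handle',onz(ps,px,.162).round(4))
print('wrist end',onz(pw,(311,152),.162),onz(pw,(288,0),.162))
print('wrist front edge',onz(pw,(381,0),.2),onz(pw,(410,250),.2))
print('tri cab_front',tri([ray(ps,(301.1,240.8)),ray(pd,(284.1,169)),ray(pw,(362.3,30.6))]))
print('tri hand',tri([ray(pd,(274.6,184.6)),ray(pw,(296.7,57.6))]),onz(pw,(296.7,57.6),.162),onz(pd,(274.6,184.6),.162))
```

```text
top (256, 226) [ 0.6828 -0.0134  0.2   ]
top (346, 271) [0.6231 0.2827 0.2   ]
top (303, 336) [0.8481 0.3222 0.2   ]
top (205, 281) [0.9118 0.0173 0.2   ]
top (301, 240.8) [0.6317 0.122  0.2   ]
handle [0.6274 0.0639 0.162 ]
handle [0.5997 0.1799 0.162 ]
wrist end [0.62000051 0.05593143 0.162     ] [0.60323953 0.15076684 0.162     ]
wrist front edge [0.65164759 0.13781052 0.2       ] [ 0.68221457 -0.00333736  0.2       ]
tri cab_front [0.64043826 0.12314199 0.2084654 ]
tri hand [0.61117536 0.11834944 0.15478943] [0.60910813 0.11750259 0.162     ] [0.610495   0.10883318 0.162     ]
```

```bash
python3 -m creep '[[0,0,-0.01,0,0],[0.01,0,-0.015,-0.05,0],[0.015,0,-0.015,-0.05,0],[0.015,0,-0.01,-0.05,0],[0.01,0,0,-0.05,0],[0.005,0,0,0,0],[0,0,0,0,0],[0,0,0,0,0]]' 20
python3 - <<'E'
from h import *
n='wrist';p,im=cam(n); save('wrist1',im); print(p)
print(tip_of(n,'cab_drawer0_handle')[:2],tip_of(n,'cab_front')[:2])
s=silhouettes(n,'cab_drawer0_handle')
print(read_state()['q'],[(a['confidence'],a['pixel'],a['region'].sum()) for a in s])
E
```

```text
t: 1.12
tool_pos: [0.5951, 0.0546, 0.2795]
orientation: [-1.99, -2.431, 0.001]
force: [0.0, 0.5, -0.5]
opening: 0.0931
{'fov_y': 68.58747825331696, 'cx': 284.1690539340333, 'cy': 209.58730453855057, 'position': array([0.58154908, 0.12790567, 0.4349164 ]), 'rotation': array([2.85914898, 0.28554717, 0.03741074])}
[{'pixel': [311.2, 142.7], 'confidence': 0.75}] [{'pixel': [363.3, 145.7], 'confidence': 0.8}]
[ 4.82605253e-03  1.09338298e-01  1.42133300e+00 -1.26883884e-04
  1.61174836e+00 -1.93746398e-01] [(0.69, [359.5, 135.4], np.int64(14587))]
```

View pics/wrist1.png

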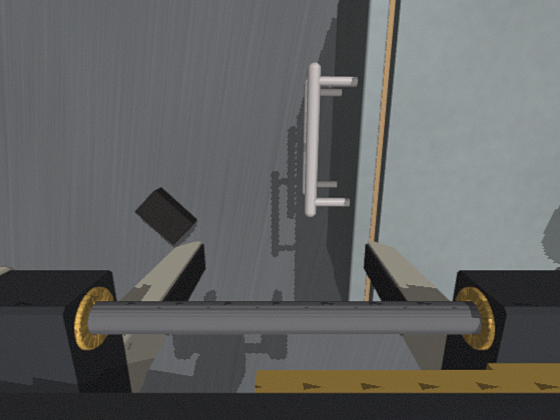

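Run:
```python
from h import *
p=camera_params('wrist')
a,b=onz(p,(315,67),.162),onz(p,(310,213),.162)
print(a,b,np.linalg.norm(a-b),(a+b)/2,np.degrees(np.arctan2(-(a-b)[0],(a-b)[1])))
a,b=onz(p,(396,0),.2),onz(p,(371,290),.2)
print('edge',a,b,np.degrees(np.arctan2(-(a-b)[0],(a-b)[1])))
a,b=onz(p,(374,0),.188),onz(p,(351,290),.188)
print('drawer face',a,b,np.degrees(np.arctan2(-(a-b)[0],(a-b)[1])))
print(onz(p,(311.2,142.7),.162))
s=read_state();Rm=R.from_rotvec(s['orientation']).as_matrix();print(Rm.round(3), s['tool_pos'])
```

```text
[0.59701865 0.17664324 0.162     ] [0.6201607  0.05510703 0.162     ] 0.1237198618183004 [0.60858968 0.11587514 0.162     ] 10.780795080342918
edge [0.63853512 0.22038218 0.2       ] [0.6806628  0.00887674 0.2       ] 11.264756409717064
drawer face [0.62636526 0.22210905 0.188     ] [ 0.66818609 -0.00072795  0.188     ] 10.629315214776181
[0.60727943 0.11716362 0.162     ]
[[-0.197  0.98  -0.001]
 [ 0.98   0.197 -0.   ]
 [ 0.    -0.001 -1.   ]] [0.59514515 0.05402636 0.27918787]
```

```bash
python3 -m creep '[[0.005,0.002,0,0.008,0],[0.012,0.005,0,0,0],[0.015,0.007,0,0,0],[0.014,0.006,0,0,200],[0.009,0.004,0,0,200],[0.003,0.0013,0,0,200],[0,0,0,0,200],[0,0,0,0,200],[0,0,0,0,200],[0,0,0,0,200]]' 20
python3 - <<'E'
from h import *
n='wrist';p,im=cam(n); save('wrist2',im); 
s=read_state();Rm=R.from_rotvec(s['orientation']).as_matrix();print(Rm.round(3), s['tool_pos'],s['opening'])
print(tip_of(n,'cab_drawer0_handle')[:2])
print([proj(p,s['tool_pos']+Rm@np.array([0,y,.011])) for y in (-.01,.01)])
n='side';p,im=cam(n); save('side2',im)
print(tip_of(n,'cab_drawer0_handle')[:2])
E
```

```text
t: 2.15
tool_pos: [0.609, 0.1159, 0.2797]
orientation: [1.999, 2.423, -0.0]
force: [-0.2, 0.8, 0.4]
opening: 0.051
[[-0.19   0.982  0.   ]
 [ 0.982  0.19  -0.   ]
 [-0.     0.    -1.   ]] [0.60898294 0.11584808 0.27969869] 0.04649966349674211
[{'pixel': [284.6, 207.7], 'confidence': 0.58}]
[(np.float64(265.2542891709276), np.float64(256.78405568552193)), (np.float64(299.4169426771529), np.float64(256.7980415424537))]
[{'pixel': [276.7, 185.5], 'confidence': 0.92}]
```

View pics/wrist2.png

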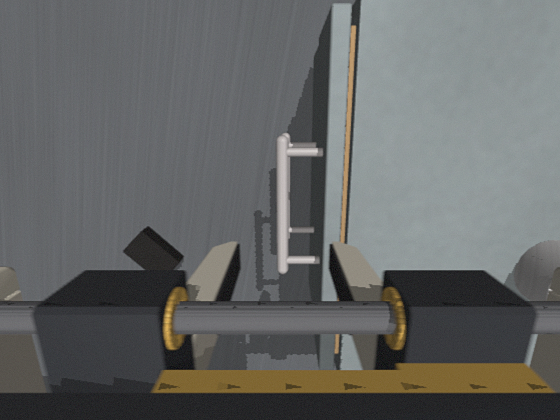

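View pics/side2.png

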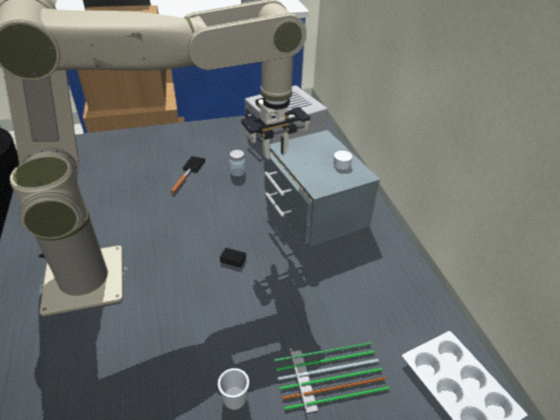

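Run:
```python
from h import *
im=cv2.imread('pics/wrist2.png'); p=camera_params('wrist')
g=im.astype(int).sum(2)
for r in range(165,225,15):
    print(r, g[r,268:300]//3)
for r in (165,180,195,215):
    c=[i for i in range(265,300) if g[r,i]//3>150]; print(r,c[0],c[-1],onz(p,((c[0]+c[-1])/2,r),.164))
s=read_state();Rm=R.from_rotvec(s['orientation']).as_matrix();print(s['tool_pos'],s['opening'])
for r in (165,180,195,215):
    c=[i for i in range(265,300) if g[r,i]//3>150]; print((Rm.T@(onz(p,((c[0]+c[-1])/2,r),.163)-s['tool_pos'])).round(4))
c=(326,200); 
for c,z in [((331,100),.188),((327,200),.188)]: print('face',(Rm.T@(onz(p,c,z)-s['tool_pos'])).round(4))
```

```text
165 [103 101 103  99 101 100 101  95 102 131 155 169 180 188 188 189 189 182
 166 147 143 142  85  68  68  72  71  72  74  72  74  75]
180 [105  94  74  68  69  73  69  69  88 127 154 167 179 189 186 192 193 181
 166 142 140 139  84  69  73  73  69  72  73  68  70  76]
195 [102  91  68  69  70  67  70  70  89 128 151 166 180 189 186 190 193 180
 168 144 113  92  67  69  75  70  73  71  71  73  70  73]
210 [103  90  70  70  71  71  71  65  77 122 151 166 179 191 188 191 194 185
 166 146 137 132  78  68  71  73  73  73  72  67  71  72]
165 278 286 [0.60047602 0.1555337  0.164     ]
180 278 286 [0.6029868  0.14245656 0.164     ]
195 278 286 [0.60556417 0.12903258 0.164     ]
215 279 286 [0.6095595  0.11065757 0.164     ]
[0.609008   0.1160629  0.27973342] 0.035232032965566006
[ 0.0402 -0.0009  0.1167]
[ 0.0269 -0.0009  0.1167]
[ 0.0132 -0.0009  0.1167]
[-0.0057 -0.0005  0.1167]
face [0.0926 0.0365 0.0917]
face [0.0146 0.0364 0.0917]
```

```bash
python3 -m creep '[[0,0,0.01,0,200],[0,0,0.015,0,200],[0,0,0.02,0,200],[0,0,0.015,0,200],[0,0,0.005,0,200],[0,0,0.0,0,200]]' 20
python3 - <<'E'
from h import *
n='wrist';p,im=cam(n); save('wrist3',im)
E
```

```text
t: 2.85
tool_pos: [0.6076, 0.1162, 0.212]
orientation: [-1.997, -2.422, 0.005]
force: [-0.0, -0.4, -0.1]
opening: 0.0203
```

View pics/wrist3.png

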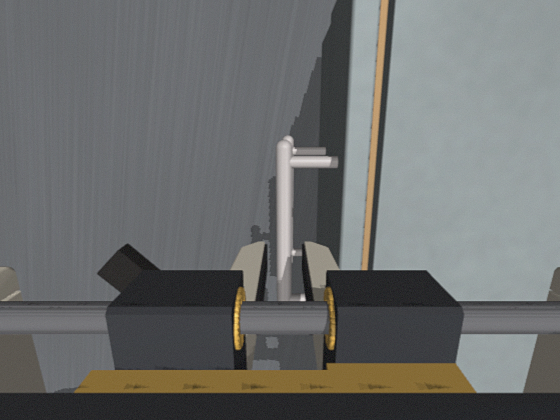

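```bash
python3 -m creep '[[0,0,0.006,0,200],[0,0,0.01,0,200],[0,0,0.01,0,200],[0,0,0.005,0,200]]'
python3 -m creep '[[0,0,0.007,0,200],[0,0,0.008,0,200],[0,0,0.006,0,200],[0,0,0.002,0,200],[0,0,0,0,255],[0,0,0,0,255],[0,0,0,0,255],[0,0,0,0,255]]' 20
python3 - <<'E'
from h import *
n='side';p,im=cam(n); save('side3',im)
n='wrist';p,im=cam(n); save('wrist4',im);print(read_state()['q'])
E
```

```text
t: 3.23
tool_pos: [0.6084, 0.1164, 0.1819]
orientation: [-1.998, -2.423, 0.002]
force: [-0.1, 0.5, -0.9]
opening: 0.0206
t: 3.9
tool_pos: [0.6089, 0.1165, 0.1606]
orientation: [-1.998, -2.424, 0.0]
force: [-0.1, 0.5, -2.9]
opening: 0.0104
[ 1.06289971e-01  2.23892017e-01  1.51061426e+00  2.53841305e-05
  1.40733552e+00 -8.56812634e-02]
```

View pics/wrist4.png

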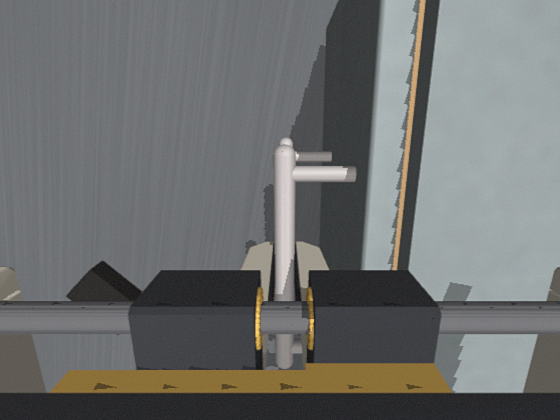

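```bash
python3 -m creep '[[0,-0.005,0,0,255],[0,-0.01,0,0,255],[0,-0.015,0,0,255],[0,-0.018,0,0,255],[0,-0.018,0,0,255],[0,-0.018,0,0,255],[0,-0.018,0,0,255],[0,-0.018,0,0,255],[0,-0.014,0,0,255],[0,-0.01,0,0,255],[0,-0.006,0,0,255],[0,-0.0,0,0,255]]'
```

```text
t: 5.0
tool_pos: [0.4606, 0.0876, 0.1605]
orientation: [-1.998, -2.424, 0.001]
force: [-1.3, -0.1, -6.4]
opening: 0.0105
```

```bash
python3 -m creep '[[0,-0.003,0,0,255],[0,-0.003,0,0,255],[0,-0.003,0,0,255],[0,-0.002,0,0,255],[0,0,0,0,255],[0,0,0,0,255]]'
python3 - <<'E'
from h import *
for n in ['wrist','scene','side']:
    p,im=cam(n); save(n+'5',im); print(n,tip_of(n,'end_cap_grip')[:2])
E
```

```text
t: 5.5
tool_pos: [0.4507, 0.0857, 0.1605]
orientation: [-1.998, -2.424, 0.001]
force: [-1.3, -0.6, -5.6]
opening: 0.0104
wrist [{'pixel': [522.1, 335.5], 'confidence': 0.73}]
scene [{'pixel': [295.2, 234.3], 'confidence': 0.74}]
side [{'pixel': [234.1, 396.0], 'confidence': 0.69}]
```

View pics/wrist5.png

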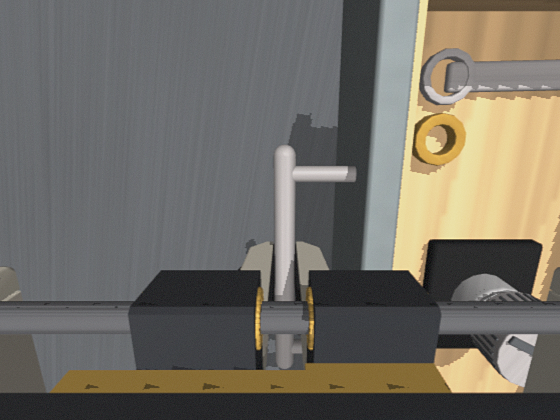

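View pics/scene5.png

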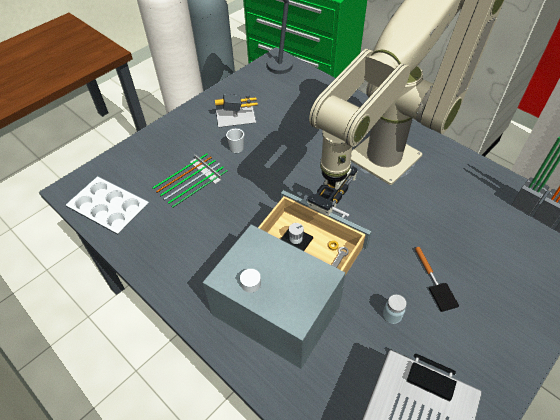

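```bash
python3 -m creep '[[0,-0.002,0,0,255],[0,-0.001,0,0,255],[0,0,0,0,255],[0,0,0,0,255]]'
python3 -m creep '[[0,-0.002,0,0,255],[0,-0.001,0,0,255],[0,0,0,0,255],[0,0,0,0,255]]'
```

```text
t: 6.13
tool_pos: [0.4478, 0.0852, 0.1605]
orientation: [-1.998, -2.424, 0.0]
force: [0.3, -0.7, -7.5]
opening: 0.0104
t: 6.47
tool_pos: [0.4448, 0.0846, 0.1605]
orientation: [-1.998, -2.424, 0.001]
force: [-0.2, -0.5, -6.8]
opening: 0.0104
```

```bash
python3 -m creep '[[0,-0.002,0,0,255],[0,-0.001,0,0,255],[0,0,0,0,255],[0,0,0,0,255]]'
python3 -m creep '[[0,-0.002,0,0,255],[0,-0.001,0,0,255],[0,0,0,0,255],[0,0,0,0,255]]'
```

```text
t: 6.8
tool_pos: [0.4419, 0.084, 0.1606]
orientation: [-1.998, -2.424, 0.001]
force: [-1.1, -1.0, -6.9]
opening: 0.01
t: 7.13
tool_pos: [0.4394, 0.0835, 0.1606]
orientation: [1.998, 2.424, 0.001]
force: [4.8, 0.6, -11.9]
opening: 0.0107
```

```bash
python3 -m creep '[[0,-0.001,0,0,255],[0,-0.001,0,0,255],[0,0,0,0,255],[0,0,0,0,255]]'
python3 - <<'E'
from h import *
for n in ['wrist','scene']:
    p,im=cam(n); save(n+'6',im); print(n,tip_of(n,'end_cap_grip')[:2],tip_of(n,'cab_drawer0_handle')[:1],tip_of(n,'cab_front')[:1])
E
```

```text
t: 7.47
tool_pos: [0.4394, 0.0835, 0.1607]
orientation: [1.996, 2.421, 0.006]
force: [16.4, 2.7, -20.9]
opening: 0.0105
wrist [{'pixel': [521.1, 334.6], 'confidence': 0.83}] [{'pixel': [285.5, 266.2], 'confidence': 0.87}] []
scene [{'pixel': [297.2, 227.0], 'confidence': 0.58}] [{'pixel': [332.2, 202.7], 'confidence': 0.69}] [{'pixel': [300.5, 240.3], 'confidence': 0.56}]
```

View pics/wrist6.png

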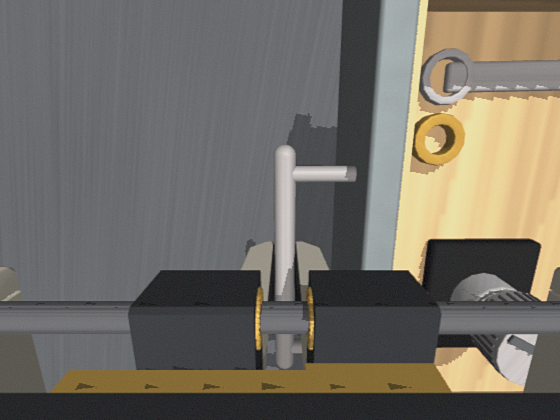

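```bash
python3 -m creep '[[0,0.0025,0,0,255],[0,0,0,0,200],[0,0,0,0,200],[0,0,0,0,200],[0,0,0,0,200]]'
```

```text
t: 8.28
tool_pos: [0.4402, 0.0837, 0.1617]
orientation: [1.998, 2.423, 0.002]
force: [-0.4, -0.9, -0.6]
opening: 0.0198
```

```bash
python3 -m creep '[[0,0,-0.008,0,200],[0,0,-0.015,0,200],[0,0,-0.02,0,200],[0,0,-0.025,0,150],[0,0,-0.025,0,125],[0,0.005,-0.015,0,125],[-0.01,0.02,-0.005,0,125],[-0.02,0.025,0,0,125],[-0.025,0.025,0,0,125],[-0.02,0.02,0,0,125],[-0.005,0.005,0,0,125],[0,0,0,0,125]]'
python3 - <<'E'
from h import *
for n in ['wrist','scene','side']:
    p,im=cam(n); save(n+'7',im); print(n,tip_of(n,'end_cap_grip')[:2],tip_of(n,'cab_drawer0_handle')[:1])
    if n=='wrist':
        s=silhouettes(n,'end_cap_grip');print([(a['confidence'],a['pixel']) for a in s])
        s=read_state();print(s['tool_pos'],s['opening'],s['q'],p)
E
```

```text
t: 9.28
tool_pos: [0.5539, 0.023, 0.2737]
orientation: [-2.0, -2.422, 0.001]
force: [-0.3, 0.6, 0.4]
opening: 0.0472
wrist [{'pixel': [327.6, 168.2], 'confidence': 0.74}] [{'pixel': [164.1, 117.7], 'confidence': 0.75}]
[(0.58, [330.8, 166.0])]
[0.55232565 0.02492391 0.27408949] 0.04720593851684582 [-4.78302576e-02 -1.19346849e-02  1.55571242e+00  2.81743412e-04
  1.59769172e+00 -2.40591349e-01] {'fov_y': 68.58747825331696, 'cx': 284.1690539340333, 'cy': 209.58730453855057, 'position': array([0.54103378, 0.09639135, 0.42918177]), 'rotation': array([2.86046294, 0.27314123, 0.03572262])}
scene [{'pixel': [295.9, 230.0], 'confidence': 0.51}] [{'pixel': [329.7, 205.2], 'confidence': 0.57}]
side [{'pixel': [271.1, 193.4], 'confidence': 0.55}] [{'pixel': [223.2, 196.7], 'confidence': 0.86}]
```

View pics/wrist7.png

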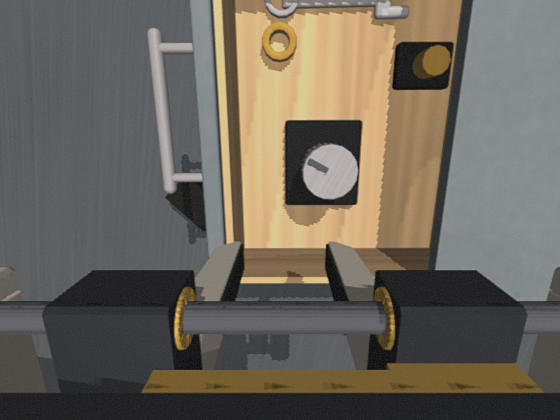

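View pics/side7.png

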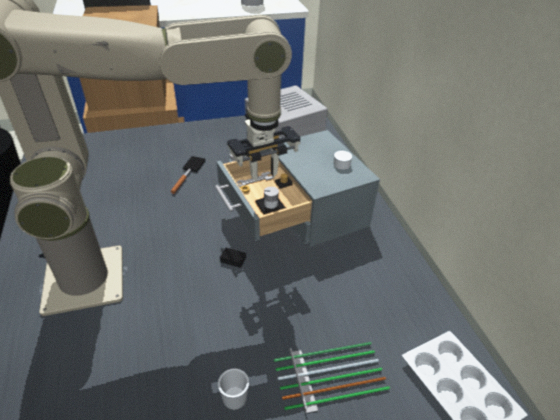

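```bash
cat > cap.py <<'E'
from h import *
def cap(name,guess,p=None):
    im=cv2.imread(name); g=cv2.GaussianBlur(im,(5,5),0)
    hsv=cv2.cvtColor(g,cv2.COLOR_BGR2HSV)
    m=((hsv[:,:,1]<40)&(hsv[:,:,2]>120)).astype(np.uint8)
    n,l,st,c=cv2.connectedComponentsWithStats(m)
    k=l[guess[1],guess[0]]; cs,_=cv2.findContours((l==k).astype(np.uint8),0,1)
    h=cv2.convexHull(max(cs,key=len)); return st[k],cv2.fitEllipse(h),cv2.minEnclosingCircle(h)
E
python3 - <<'E'
from cap import *
p=camera_params('wrist'); s=read_state();Rm=R.from_rotvec(s['orientation']).as_matrix()
r=cap('pics/wrist7.png',(340,180)); print(r)
for px in [r[1][0],(330,171.5),(327.6,168.2)]:
    X=onz(p,px,.175); print(X.round(4),(Rm.T@(X-s['tool_pos'])).round(4))
a=onz(p,(302,171),.175);b=onz(p,(358,171),.175);print(np.linalg.norm(a-b))
h=(onz(p,(154,33),.162)+onz(p,(170,189),.162))/2; print('handle',h)
cx=np.array([.982,.19,0]);cy=np.array([-.19,.982,0])
print('cap rel handle',cx@(X-h),cy@(X-h))
E
```

```text
(array([ 303,  144,   55,   55, 2240], dtype=int32), ((329.94561767578125, 171.17605590820312), (53.61652374267578, 55.4838981628418), 46.94734573364258), ((330.0611572265625, 171.29910278320312), 27.808216094970703))
[0.5839 0.0687 0.175 ] [0.0374 0.0389 0.099 ]
[0.5841 0.0684 0.175 ] [0.0371 0.039  0.099 ]
[0.5815 0.0707 0.175 ] [0.0399 0.0369 0.099 ]
0.04638699939587328
handle [0.43905036 0.0853252  0.162     ]
cap rel handle 0.13708689807658184 -0.04139726304303604
```

```bash
python3 -m creep '[[0.004,0.004,0,0,96],[0.008,0.008,0,0,96],[0.011,0.012,0,0,96],[0.009,0.009,0,0,96],[0.004,0.005,0,0,96],[0.0013,0.001,0,0,96],[0,0,0,-0.06,96],[0,0,0,-0.12,96],[0,0,0,-0.12,96],[0,0,0,-0.12,96],[0,0,0,-0.12,96],[0,0,0,-0.12,96]]'
python3 -m creep '[[0,0,0,-0.12,96],[0,0,0,-0.12,96],[0,0,0,-0.12,96],[0,0,0,-0.12,96],[0,0,0,-0.12,96],[0,0,0,-0.12,96],[0,0,0,-0.12,96],[0,0,0,-0.12,96],[0,0,0,-0.12,96],[0,0,0,-0.12,96],[0,0,0,-0.12,96],[0,0,0,-0.06,96]]'
python3 -m creep '[[0,0,0,0,96],[0,0,0,0,96]]'
python3 - <<'E'
from h import *
for n in ['wrist','side']:
    p,im=cam(n); save(n+'8',im); print(n,tip_of(n,'end_cap_grip')[:2])
    s=read_state();print(s['tool_pos'],s['opening'],s['q'],p['position'])
E
```

```text
t: 10.78
tool_pos: [0.5842, 0.068, 0.2735]
orientation: [-1.096, -2.944, 0.001]
force: [0.2, -0.0, 1.0]
opening: 0.058
t: 11.78
tool_pos: [0.5842, 0.0679, 0.2735]
orientation: [1.03, -2.968, 0.0]
force: [-0.1, -0.7, 0.1]
opening: 0.0577
t: 11.95
tool_pos: [0.5842, 0.068, 0.2736]
orientation: [1.016, -2.973, 0.0]
force: [0.6, -0.7, 0.8]
opening: 0.058
wrist [{'pixel': [279.5, 206.4], 'confidence': 0.86}]
[0.58422771 0.06809007 0.27360453] 0.05861293611863488 [ 2.89085103e-02  8.42908518e-02  1.45804659e+00 -6.87431034e-05
  1.59939699e+00 -2.20078175e+00] [0.52665381 0.02333018 0.42904589]
side [{'pixel': [270.1, 190.8], 'confidence': 0.73}]
[0.58425078 0.06812835 0.2736312 ] 0.057800029228827036 [ 2.89600584e-02  8.42600086e-02  1.45803110e+00 -4.85539986e-05
  1.59934502e+00 -2.20156736e+00] [ 0.30961397 -0.97865008  1.03876131]
```

View pics/wrist8.png

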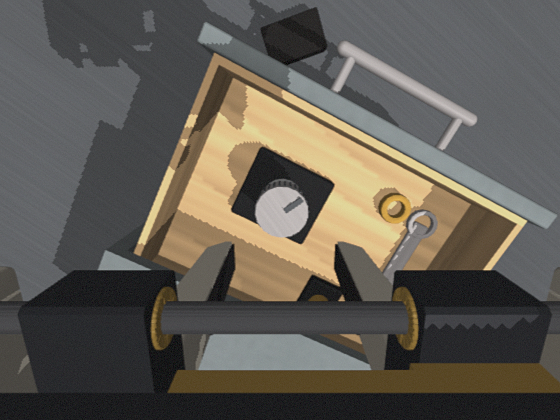

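View pics/side8.png

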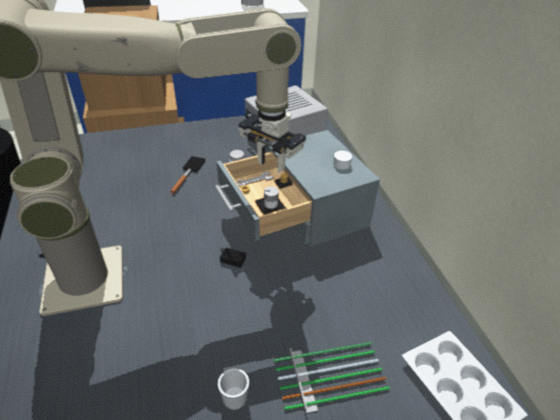

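Run:
```python
from cap import *
p=camera_params('wrist'); s=read_state();Rm=R.from_rotvec(s['orientation']).as_matrix()
r=cap('pics/wrist8.png',(270,215)); print(r)
for px in [r[1][0],(281.5,212.5)]:
    X=onz(p,px,.175); print(X.round(4),(Rm.T@(X-s['tool_pos'])).round(4))
print(Rm.round(3), Rm.T@(np.array([.5839,.0686,.175])-s['tool_pos']))
```

```text
(array([ 255,  187,   53,   50, 2002], dtype=int32), ((281.4727783203125, 211.32492065429688), (50.06227493286133, 53.077484130859375), 95.38630676269531), ((281.2884521484375, 211.5), 26.520519256591797))
[0.5848 0.066  0.175 ] [ 0.0008 -0.002   0.0986]
[0.5857 0.0667 0.175 ] [-0.0002 -0.002   0.0986]
[[-0.79  -0.613 -0.   ]
 [-0.613  0.79  -0.   ]
 [ 0.    -0.    -1.   ]] [-1.81922266e-05  5.89003893e-04  9.86311867e-02]
```

```bash
python3 -m creep '[[0,-0.001,0.01,0,96],[0,0,0.015,0,96],[0,0,0.02,0,96],[0,0,0.02,0,96],[0,0,0.012,0,96],[0,0,0.005,0,96],[0,0,0,0,96]]'
python3 - <<'E'
from h import *
p,im=cam('wrist'); save('wrist9',im)
E
```

```text
t: 12.73
tool_pos: [0.5839, 0.0673, 0.1897]
orientation: [1.018, -2.969, -0.001]
force: [1.1, 0.0, 0.1]
opening: 0.0579
```

View pics/wrist9.png

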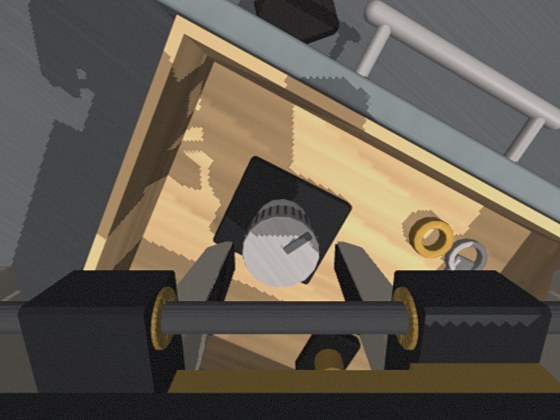

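Run:
```python
from cap import *
p=camera_params('wrist'); s=read_state();Rm=R.from_rotvec(s['orientation']).as_matrix()
r=cap('pics/wrist9.png',(270,265)); print(r)
X=onz(p,(281,249.5),.175); print(X,Rm.T@(X-s['tool_pos'])); print(s['tool_pos'])
```

```text
(array([ 242,  218,   77,   69, 3802], dtype=int32), ((280.2658996582031, 251.83677673339844), (68.60094451904297, 75.4644546508789), 97.15001678466797), ((280.1465759277344, 253.21485900878906), 38.154754638671875))
[0.58542283 0.06574324 0.175     ] [ 0.0003451  -0.00177077  0.01628744]
[0.58462359 0.0673541  0.19128808]
```

```bash
python3 -m creep '[[0,-0.0015,0.006,0,96],[0,0,0.01,0,96],[0,0,0.01,0,96],[0,0,0.006,0,96],[0,0,0.002,0,96],[0,0,0,0,96]]'
python3 -m creep '[[0,0,0,0,140],[0,0,0,0,150],[0,0,0,0,180],[0,0,0,0,180],[0,0,0,0,180]]' 22
python3 - <<'E'
from h import *
p,im=cam('wrist'); save('wrist10',im); s=read_state(); print(s['tool_pos'],s['force'],s['wrist_torque'],s['opening'])
E
```

```text
t: 13.28
tool_pos: [0.5851, 0.0662, 0.1564]
orientation: [1.019, -2.97, -0.001]
force: [-0.2, -0.1, -1.6]
opening: 0.0582
t: 13.7
tool_pos: [0.5861, 0.0664, 0.1582]
orientation: [-1.02, 2.97, -0.0]
force: [-0.5, 1.5, 1.2]
opening: 0.0442
[0.58614795 0.06633666 0.15822604] [0.59788313 1.07043213 1.61845688] [ 0.29423546  0.01083528 -0.02855369] 0.04444727848700173
```

View pics/wrist10.png

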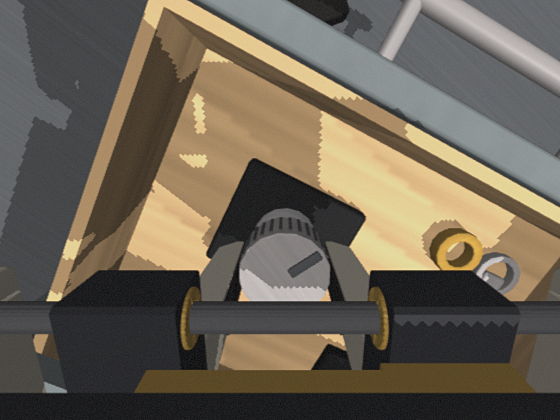

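```bash
python3 -m creep '[[0,0,0,0.05,180],[0,0,0.0001,0.1,180],[0,0,0.0001,0.12,180],[0,0,0.0001,0.12,180],[0,0,0,0.12,180],[0,0,0.0001,0.1,180],[0,0,0,0.05,180],[0,0,0,0,180]]'
python3 - <<'E'
from h import *
p,im=cam('wrist'); save('wrist11',im); s=read_state(); print(s['tool_pos'],s['force'],s['wrist_torque'],s['opening'],s['q'])
E
```

```text
t: 14.42
tool_pos: [0.5865, 0.0653, 0.1578]
orientation: [0.003, 3.14, -0.002]
force: [1.6, -4.3, 1.8]
opening: 0.0446
[0.58646671 0.06530117 0.15781559] [ 0.93411738 -5.00830713  1.83313111] [-0.85041858 -0.40733282 -0.05787155] 0.04439670204523592 [ 2.48549737e-02  1.46017339e-01  1.60350566e+00 -1.37057802e-03
  1.39051165e+00 -1.54749884e+00]
```

View pics/wrist11.png

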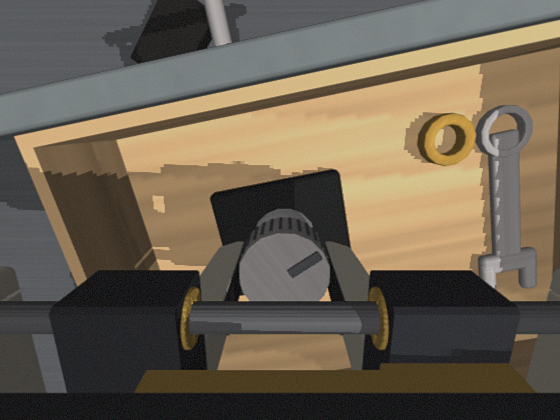

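```bash
python3 -m creep '[[0,-0.0006,0,0.05,180],[0,0,0.0001,0.1,180],[0,0,0.0001,0.12,180],[0,0,0.0001,0.12,180],[0,0,0,0.12,180],[0,0,0.0001,0.12,180],[0,0,0.0001,0.12,180],[0,0,0,0.12,180],[0,0,0.0001,0.12,180],[0,0,0.0001,0.1,180],[0,0,0,0.05,180],[0,0,0,0,180]]'
python3 - <<'E'
from h import *
p,im=cam('wrist'); save('wrist12',im); s=read_state(); print(s['tool_pos'],s['force'],s['wrist_torque'],s['opening'],s['q'])
E
```

```text
t: 15.47
tool_pos: [0.5862, 0.0638, 0.1571]
orientation: [1.695, 2.642, -0.003]
force: [0.8, -8.9, 3.1]
opening: 0.0442
[0.58624308 0.0638217  0.15709558] [ 0.48956548 -9.6232525   3.05236106] [-1.46761853 -0.1729804   0.00791322] 0.04425349693368569 [ 0.02315229  0.14630022  1.60454502 -0.00268276  1.38983825 -0.4089468 ]
```

View pics/wrist12.png

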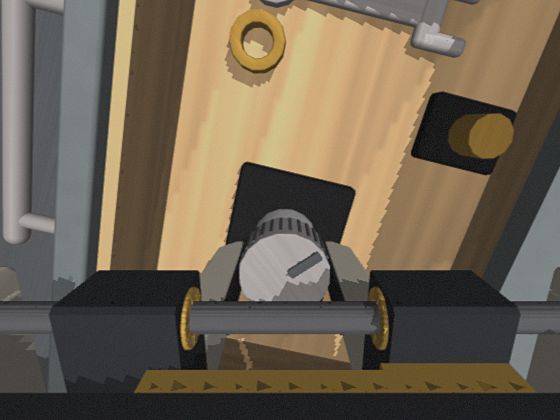

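```bash
python3 -m creep '[[-0.0010,-0.0006,0,0,180],[0,-0.0001,0,0.05,180],[0,-0.0002,0.0001,0.08,180],[0,-0.0002,0.0001,0.08,180],[0,-0.0001,0,0.05,180],[0,0,0,0,180]]'
python3 - <<'E'
from h import *
p,im=cam('wrist'); save('wrist13',im); s=read_state(); print(s['tool_pos'],s['force'],s['wrist_torque'],s['opening'],s['q'])
E
```

```text
t: 16.02
tool_pos: [0.5856, 0.0636, 0.1569]
orientation: [2.023, 2.401, 0.0]
force: [2.5, -4.8, 2.2]
opening: 0.0442
[0.58564301 0.06355978 0.15691118] [ 1.84201026 -4.71474065  2.15570052] [-0.85315218 -0.20878129 -0.03550958] 0.04419207630979396 [ 2.17101610e-02  1.44302672e-01  1.60708666e+00 -1.02272790e-03
  1.38891749e+00 -1.51291972e-01]
```

View pics/wrist13.png

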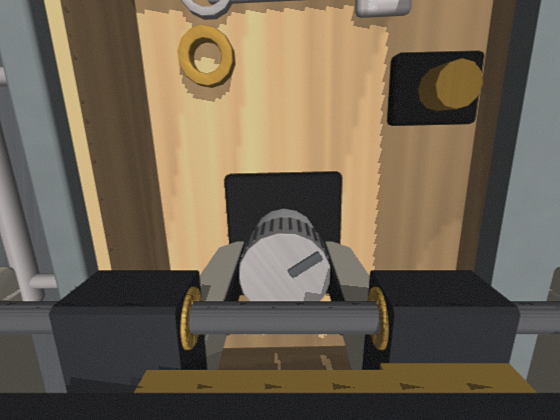

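```bash
cat > st.py <<'E'
from h import *
import sys
s=read_state(); im=read_camera('wrist')
if len(sys.argv)>1: save(sys.argv[1],im)
g=cv2.cvtColor(im,cv2.COLOR_RGB2GRAY).astype(int)
sub=g[238:290,262:328]; yy,xx=np.mgrid[238:290,262:328]
m=(sub<95); m&=((xx-285)**2/42**2+(yy-270)**2/38**2)<0.85
pts=np.c_[xx[m],yy[m]]
r=cv2.minAreaRect(pts.astype(np.float32)) if len(pts)>5 else None
v=np.linalg.svd(pts-pts.mean(0),full_matrices=False)[2][0]
print('bar',len(pts),pts.mean(0).round(1),np.degrees(np.arctan(v[1]/v[0])).round(1))
print(s['t'].__round__(2),s['tool_pos'].round(4),'F',s['force'].round(1),'T',s['wrist_torque'].round(3),s['opening'].round(4),'q6',s['q'][5].round(3),'q1',s['q'][0].round(3))
E
python3 -m creep '[[0,-0.0001,0,0.05,180],[0,-0.0002,0.0001,0.08,180],[0,-0.0002,0.0001,0.08,180],[0,-0.0001,0,0.05,180],[0,0,0,0,180]]'
python3 st.py
```

```text
t: 16.48
tool_pos: [0.5851, 0.0635, 0.1567]
orientation: [2.317, 2.119, 0.001]
force: [2.9, -5.1, 2.3]
opening: 0.0442
bar 343 [304.9 264.1] -32.0Traceback (most recent call last):
  File "st.py", line 12, in <module>
    print(s['t'].__round__(2),s['tool_pos'].round(4),'F',s['force'].round(1),'T',s['wrist_torque'].round(3),s['opening'].round(4),'q6',s['q'][5].round(3),'q1',s['q'][0].round(3))
                                                                                                            ^^^^^^^^^^^^^^^^^^
AttributeError: 'float' object has no attribute 'round'
```

```bash
python3 -m creep '[[0,-0.0001,0,0.05,180],[0,-0.0002,0.0001,0.08,180],[0,-0.0002,0.0001,0.08,180],[0,-0.0001,0,0.05,180],[0,0,0,0,180]]'
python3 st.py w14
```

```text
t: 16.95
tool_pos: [0.5845, 0.0636, 0.1566]
orientation: [2.572, 1.801, 0.001]
force: [3.0, -4.7, 3.4]
opening: 0.0446
bar 353 [304.7 264.3] -32.7Traceback (most recent call last):
  File "st.py", line 12, in <module>
    print(s['t'].__round__(2),s['tool_pos'].round(4),'F',s['force'].round(1),'T',s['wrist_torque'].round(3),s['opening'].round(4),'q6',s['q'][5].round(3),'q1',s['q'][0].round(3))
                                                                                                            ^^^^^^^^^^^^^^^^^^
AttributeError: 'float' object has no attribute 'round'
```

```bash
sed -i "s/s\['opening'\].round(4)/round(s['opening'],4)/; s/s\['t'\].__round__(2)/round(s['t'],2)/" st.py; python3 st.py
python3 -m creep '[[0,-0.0001,0,0.05,180],[0,-0.0002,0.0001,0.06,180],[0,-0.0001,0,0.05,180],[0,0,0,0,180]]'
python3 st.py
```

```text
bar 354 [304.8 264.3] -32.5
17.0 [0.5845 0.0636 0.1566] F [ 2.4 -5.6  1.9] T [-0.833 -0.208 -0.056] 0.0444 q6 0.369 q1 0.022
t: 17.38
tool_pos: [0.584, 0.0649, 0.1564]
orientation: [2.708, 1.593, 0.002]
force: [2.0, 0.2, 4.6]
opening: 0.0442
bar 359 [303.6 265.3] -38.4
17.38 [0.584  0.0649 0.1564] F [2.  0.2 4.6] T [ 0.027 -0.241  0.383] 0.0442 q6 0.53 q1 0.023
```

```bash
python3 -m creep '[[0,-0.0001,0,0.05,180],[0,-0.0002,0.0001,0.06,180],[0,-0.0001,0,0.05,180],[0,0,0,0,180]]'
python3 st.py w15
```

```text
t: 17.77
tool_pos: [0.5841, 0.0651, 0.1565]
orientation: [2.826, 1.372, 0.003]
force: [3.5, 0.2, 4.3]
opening: 0.0446
bar 357 [301. 263.] -47.5
17.77 [0.5841 0.0651 0.1565] F [3.5 0.2 4.3] T [ 0.094 -0.591  0.365] 0.0446 q6 0.69 q1 0.023
```

```bash
python3 -m creep '[[0,-0.0001,0,0.05,180],[0,-0.0002,0.0001,0.06,180],[0,-0.0001,0,0.05,180],[0,0,0,0,180]]'
python3 st.py w16
```

```text
t: 18.15
tool_pos: [0.5839, 0.0649, 0.1564]
orientation: [2.926, 1.141, 0.003]
force: [4.3, -1.4, 4.6]
opening: 0.0445
bar 356 [297.7 260.6] -56.4
18.15 [0.5839 0.0649 0.1564] F [ 4.3 -1.4  4.6] T [-0.208 -0.777  0.478] 0.0445 q6 0.851 q1 0.024
```

```bash
python3 -m creep '[[0,0,0,-0.05,180],[0,0.0001,-0.0001,-0.1,180],[0,0.0001,0,-0.1,180],[0,0.0001,-0.0001,-0.12,180],[0,0.0001,-0.0001,-0.12,180],[0,0.0001,-0.0001,-0.12,180],[0,0.0001,0,-0.1,180],[0,0,-0.0001,-0.05,180],[0,0,0,0,180]]'
python3 st.py w17
```

```text
t: 18.95
tool_pos: [0.5841, 0.0649, 0.1569]
orientation: [2.287, 2.152, 0.002]
force: [2.8, -0.3, 5.6]
opening: 0.0444
bar 336 [297.7 260.7] -54.8
18.95 [0.5841 0.0649 0.1569] F [ 2.8 -0.3  5.6] T [ 0.014 -0.575  0.104] 0.0444 q6 0.084 q1 0.023
```

View pics/w17.png

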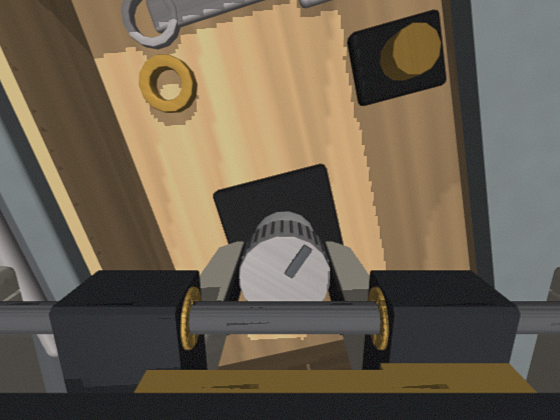

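```bash
python3 -m creep '[[0,0,0,-0.05,180],[0,0.0001,-0.0001,-0.1,180],[0,0.0001,0,-0.1,180],[0,0.0001,-0.0001,-0.12,180],[0,0.0001,-0.0001,-0.12,180],[0,0.0001,-0.0001,-0.12,180],[0,0.0001,0,-0.1,180],[0,0,-0.0001,-0.08,180],[0,0,0,-0.01,180],[0,0,0,0,180],[0,0,0,0,180]]'
python3 st.py w18
python3 - <<'E'
from h import *
for n in ['scene','side']:
    p,im=cam(n); save(n+'18',im)
E
```

```text
t: 19.92
tool_pos: [0.5843, 0.0649, 0.1574]
orientation: [1.274, 2.871, 0.001]
force: [0.7, -1.2, 5.8]
opening: 0.0444
bar 363 [297.1 261.2] -56.2
19.92 [0.5843 0.0649 0.1574] F [ 0.7 -1.2  5.8] T [ 0.03  -0.262  0.076] 0.0444 q6 -0.713 q1 0.023
```

View pics/w18.png

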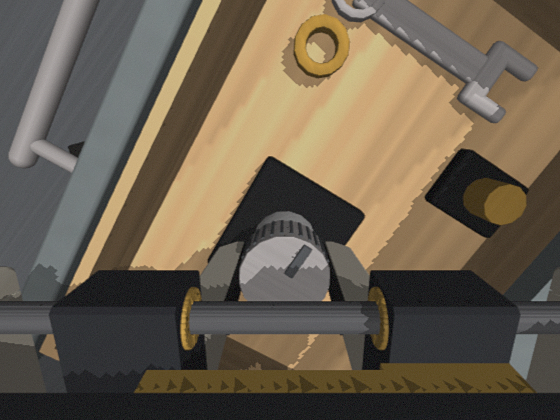

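View pics/scene18.png

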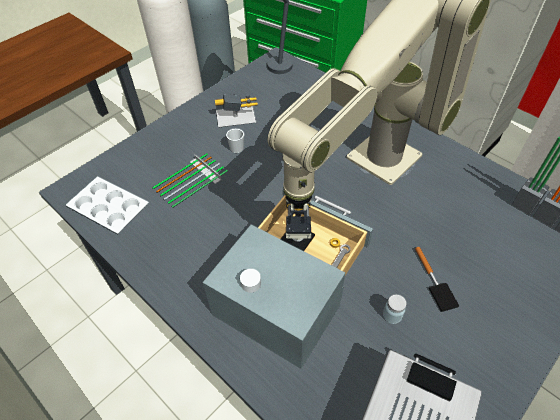

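```bash
python3 st.py; python3 -c "
from plant import *
print(close_job())"
```

```text
bar 363 [297.1 261.3] -56.0
20.07 [0.5843 0.0649 0.1574] F [ 0.8 -0.1  7. ] T [-0.    -0.284 -0.007] 0.0443 q6 -0.712 q1 0.023
the job is handed in; nothing more can be done
None
```

I pulled the top drawer out to its stop, screwed the cap down until it bottomed, then backed it off a quarter turn. I handed in at about 20 s with the cap still gripped at 22 N.

- **Drawer:** at the end of the pull the arm stopped advancing and the pull force rose from about 1 N to 16 N. My camera estimate of the starting opening (about 15 mm) did not fit the roughly 173 mm pulled (15 + 173 is more than 174). I relied on the hard stop instead. The cap's position shows the drawer stayed within a few millimetres of it.
- **Screwing down:** the cap turned about 2.6 rad clockwise. The twisting moment then jumped from about 0.06 to 0.4 N m and the fingers began slipping round the cap, which I took as the bottom.
- **Backing off:** the last joint turned back 1.56 rad (about 90°). The bar on the cap kept its angle to the gripper within about 1.5°, so there was no slip on the way back.
- **Last checks:** the wrist force was about 7 N and the finger opening read 44.4 mm on the 46 mm cap. That is 1.6 mm under, where the handle bar read only about 0.5 mm under, and I did not find out why. In the last pictures the ring and spanner lie in the drawer and the jar, paddle and cup stand where they were. The graphite block was hidden behind the arm in the last scene picture; I took a side view too but did not look at it.

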